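# Pack the floor-marking kit into its inserts

## Task

Pack the three floor-marking tools away, each down on the floor of the foam insert cut to its shape: the scraper flat with its blade in the wide end, the tape measure upright, the paint marker in the narrow slot. The marker's slot is barred by a sliding keeper: slide it aside out of the way, lay the marker in, and slide the keeper fully back over it. Leave the screwdriver and the spanner alone.

Things in the scene. Friction and masses are not known exactly. Their poses are not given: they have to be found in the camera images.
- scraper: loose paint scraper lying flat, 168 long (y), 60 wide (x), 16 high, about 80 g. Origin: centre of the underside of its outline. Handle 26 wide, 16 high from y = -11 to +84; thin blade 60 wide from y = -4 to -84, 4 to 6 mm up. Balances near y = +20; grip the handle across x there
- tape_measure: loose yellow and black tape measure standing upright on its long narrow side, 36 wide (x), 82 long (y) with the tape's hook at the -y end, 68 high, 260 g. Origin: centre of the underside. The case itself is 34 wide and runs from y = -31 to +41; grip it across x near y = +5
- marker: loose white hexagonal paint marker with a blue cap lying flat, 130 long (y), 16 wide (x), 14 high, 20 g. Origin: centre of the underside; grip it across x
- scraper_insert: fixed dark foam insert with a light floor, 104 x 212 (x, y), the largest. Origin: centre of underside. Floor 6 mm up, walls to 18. Pocket y = -94 to +94: 80 wide for the blade from -94 to -12, 48 wide for the handle from +55 to +94, no side walls between (finger gap). The scraper belongs with its frame along the insert's (blade to -y), origin over origin
- tape_insert: fixed dark foam insert with a light floor, 78 x 126 outside (x, y), the shortest. Origin: centre of its underside. Floor 6 mm up, walls up to 18 mm. Pocket 54 wide (x), 102 long (y = -51 to +51), with no side walls from y = -22 to +32 (gap for fingers). The tape measure belongs in it upright, either way round
- marker_insert: fixed dark foam insert with a narrow slot, 56 x 174 (x, y), and a side block out to x = +62 at y = 22 to 78 for the keeper. Origin: centre of underside, below mid-slot. Floor 6 mm up, walls to 22, keeper's rails beside the slot to 29. Slot 32 wide (x), 150 long (y); no side walls from y = -40 to +14 (finger gap: hold the marker where it will lie near y = -13). Marker either way round
- keeper_grip (a point): middle of the upright black grip on the marker insert's steel keeper: 14 wide (insert's x), 26 long (y), 26.5 to 53 mm above the table; this point 41.5 mm up, at y = +50 of the insert, x = 0 when shut (keeper covers y = 28 to 72 of the slot). Grip it across x from above and drag. Axes as the insert's
- keeper (a joint): slide of the keeper in m: 0 shut over the slot, 0.040 fully aside (stop), growing along the marker insert's +x; stays where it is left, about 1.5 N to move. The slot is clear from 0.036 on
- screwdriver: bystander: short screwdriver with green handle, 150 long (y), 25 wide, lying loose; origin: centre of underside. Left of it the room's fixed toggle clamp stands: its red lever, near x = 0.55, y = 0.23 of the table, is 166 mm high, so carry things well above that or round it on the robot's side
- spanner: bystander: combination spanner, 175 long (y), 26 wide, 8 high, lying loose; origin: centre of underside
Not all that is in view belongs to the job. What is shaped like the tape_measure but blue is not meant.

How it is judged:
On the way, in this order (a step that is already met when the one before it is completed fails the run):
1. the keeper is slid aside (over 34 mm) (value of joint keeper above 0.034 m), for 0.2 s.
2. the marker lies in its slot (horizontal distance between marker and marker_insert below 0.022 m and z of marker in the frame of marker_insert between 0.003 and 0.0215 m and angle between the y axis of marker and the y axis of marker_insert, either way round below 0.15 rad), for 0.2 s.
At the end, for the whole second after the job is handed in: Scraper flat in its insert, blade to the wide end (within 18 mm, 0.2 rad); tape measure upright in its insert (25 mm, 0.35 rad); marker level in its slot (22 mm, 0.15 rad), each on the pocket's floor and at rest; keeper shut to within 5 mm (all of step 2 and horizontal distance between scraper and scraper_insert below 0.018 m and z of scraper in the frame of scraper_insert between 0.003 and 0.0095 m and angle between the y axis of scraper and the y axis of scraper_insert, either way round below 0.2 rad and linear speed of each of scraper, tape_measure, marker below 0.02 m/s and angle between scraper's own z axis and vertical below 0.045 rad and horizontal distance between tape_measure and tape_insert below 0.025 m and z of tape_measure in the frame of tape_insert between 0.003 and 0.0095 m and angle between the y axis of tape_measure and the y axis of tape_insert, either way round below 0.35 rad and angle between tape_measure's own z axis and vertical below 0.06 rad and value of joint keeper below 0.005 m); the robot touches nothing.
It fails at once if the screwdriver is disturbed (moved over 20 mm) (distance of screwdriver from where it was at the start of the episode above 0.02 m).
It fails at once if the spanner is disturbed (moved over 20 mm) (distance of spanner from where it was at the start of the episode above 0.02 m).
It also fails if it takes over 112 s, if anything falls off the work surface, if the arm or the gripper's body presses on something with over 40 N, if the wrist force passes 120 N, or if a joint passes its speed limit or range.

## Robot

A 6-joint arm with a two-finger parallel gripper is mounted at the origin on the work surface; the furniture and walls round the work are solid. World frame = base frame: x ahead of the robot, y to its left, z up, the work surface at z = 0. Lengths are in m, angles in rad, forces in N, time in s.
With the tool pointing down it reaches from about 0.375 to 0.9 m from the base axis. Payload 3.1 kg.
Tool frame: the origin (TCP) lies at the very end of the fingers, on their centre line; the grasp point (between the pads) lies 19 mm behind it (manip.pinch_z is the distance from the TCP to the grasp point, in m); z points along the fingers, y is the line along which they close (so a half turn about z gives the same grasp; the last joint's range is limited). The gripper opens to 87 mm and grips with 3 to 60 N. Pads are 19 mm wide; open, the fingers measure 117 mm over their backs; the gripper's body (75 mm by 190 mm) begins 51 mm behind the grasp point.
Start: joints at [-1.49, 0.527, 1.433, -0, 1.181, -0.178], TCP at [0.16, -0.604, 0.187] pointing down, gripper open.
Joint ranges: [-3.08, 3.08], [-0.75, 2.2], [0.22, 2.44], [-1.43, 4.57], [0, 2.65], [-2.85, 2.85]. Speed limits (rad/s): [2.79, 2.79, 3.14, 3.14, 3.14, 3.14].

## Interface

Orientations are given as a rotation vector (axis times angle).
In Python, from bench import manip gives the robot as it stands.
- The arm moves only by the tool send_rows, never from a script. Its argument "series" is one flat list of numbers, 6 for each row, row after row: the shift along the tool's x, y, z in cm, then the turn, a rotation vector about the tool's x, y, z in rad. A call has 1 to 12 rows; each row is the pose to reach, as a shift and turn from the pose commanded when the call began, along the tool's axes at that moment; what a row does not reach only later rows make up. A row lasts 1/10 s, in which the tool goes at most 50 mm and 8.59 degrees, less where a joint would pass 70% of its speed; a pose out of reach is approached as far as the arm can. A call with a gripper value outside its range is refused whole. "grip" is the opening, from 0 (shut) to 1 (fully open), set as the call begins (left out, the last holds). The fingers move at their own pace and stop on an object; "force" is the grip in N (left out, the last holds). Time passes only in rows, so rows that repeat a pose let the fingers close. It gives the time, the measured TCP pose, the force, the opening and the grip force at its end, in the units of the state.
- manip.read_state(): the state, without advancing time (a new reading comes with each control period).
- manip.read_camera(name): name is "scene" or "top" or "wrist"; returns a dict with "image" (480x640x3 uint8, red, green, blue), "camera_matrix" (3x3 intrinsics, pixels), "rvec" (rotation vector, rad) and "tvec" (3), from world to camera coordinates, as OpenCV has them. Camera axes: x right, y down, z forward; pixel columns grow to the right and rows downward; lengths in m; the calibration is good to about 2 mm. A picture is of the moment at which its call begins. There is no depth.
- manip.close_job(): hands the job in; it is judged then, once.
Trained networks look in a picture, given as the dict that the camera call returned (one of the last four; its "shot" number tells which), for a name from the list of things; names that differ only in an ending like _2 or _b are one class to them, and where a whole thing is asked for, a point or a joint stands for the part that bears it (a point fixed in the world has none). Each returns a list of dicts, best first, with "score" (0 to 1); they miss things now and then, are a little off and sometimes report something else, mostly with a low value. They report only what shows in the picture. A call takes as long as a camera call. They do not tell look-alikes from the thing itself.
- manip.spot_in(picture, name): "location" ([x, y, z] in m, in world coordinates, good to about 4 mm: the middle of the surface that is visible of it).
The state is a dict: "time_s": time; "joints": joint angles; "dq": joint speeds; "tau": joint torques, N m; "eef_pos": TCP position; "orientation": TCP orientation; "force": force on the tool from outside, world axes, zero at the start; "torque": the same for the moment, N m; "opening": finger opening in m; "grip_force": force on a finger pad.
Only numpy, scipy, OpenCV 4.12 (cv2) and the standard library are available. Lean on these libraries where they do the work, as an engineer would, in place of code of your own. Each camera call takes 0.05 s, during which the arm holds its last target. There are 200 camera calls.

## Working session

There is one attempt and no reset: what is moved stays moved. The work goes in short steps, Python scripts to look and compute and a tool call to move; the robot and the scene stay as the last step left them, time stands still between calls to the robot, and variables do not carry over. Pictures are saved under pics/ and viewed, at most 14 in all, crops included, and the job is handed in when it is done.

Besides the shell and the picture viewer there is one more tool, called as name(argument=value, ...), one argument or row to a line, values as JSON. send_rows: Moves the arm, as the interface text tells. Its arguments: {"type":"object","properties":{"series":{"type":"array","items":{"type":"number"}},"grip":{"type":"number"},"force":{"type":"number"}},"required":["series"]}

```bash
ls; mkdir -p pics
python3 - <<'E'
from bench import manip
import cv2
s=manip.read_state(); print(s)
for c in ["top","scene"]:
    p=manip.read_camera(c); cv2.imwrite(f"pics/{c}0.png",p["image"][:,:,::-1])
    print(c,p["camera_matrix"].tolist(),p["rvec"],p["tvec"])
    for n in ["scraper","tape_measure","marker","scraper_insert","tape_insert","marker_insert","keeper_grip","screwdriver","spanner"]:
        for d in manip.spot_in(p,n)[:3]: print(n,[round(float(v),3) for v in d["location"]],round(d["score"],2))
E
```

```text
pics
{'time_s': 0.0, 'joints': array([-1.49050855e+00,  5.28498576e-01,  1.43387369e+00,  1.58638091e-05,
        1.18136124e+00, -1.78527182e-01]), 'dq': array([ 0.00195662,  0.00160522,  0.0011142 ,  0.00123635,  0.00120524,
       -0.00197503]), 'tau': array([-1.20648743e-03, -4.40054941e+01, -1.76594013e+01,  6.32567424e-02,
        5.82133967e-02, -1.57995587e-04]), 'eef_pos': array([ 0.15991258, -0.60338541,  0.18576088]), 'orientation': array([-3.11320586e+00, -4.05126605e-01, -1.88002471e-04]), 'force': array([-0.18475177,  0.69430717, -0.40297933]), 'torque': array([0.04016694, 0.00490599, 0.02261104]), 'grip_force': 0.0, 'opening': 0.08698459936726124}
top [[450.8324506532246, 0.0, 317.7821144436857], [0.0, 450.8324506532246, 234.31625023824856], [0.0, 0.0, 1.0]] [ 2.17050116 -2.15960668  0.13535668] [-0.00110604  0.42145311  0.97394875]
scraper [0.419, 0.348, 0.001] 0.63
tape_measure [0.401, 0.232, 0.065] 0.9
tape_measure [0.169, 0.297, 0.062] 0.81
marker [0.452, 0.106, 0.013] 0.62
scraper_insert [0.533, -0.166, 0.005] 0.95
tape_insert [0.533, -0.003, 0.007] 0.87
marker_insert [0.454, -0.316, 0.021] 0.69
keeper_grip [0.422, -0.302, 0.029] 0.56
keeper_grip [0.456, 0.107, 0.015] 0.18
screwdriver [0.688, 0.169, 0.018] 0.76
spanner [0.698, -0.052, 0.003] 0.79
spanner [0.53, -0.004, 0.008] 0.59
scene [[453.20897411412994, 0.0, 320.87034834838033], [0.0, 453.20897411412994, 235.9554205861956], [0.0, 0.0, 1.0]] [ 1.24306475 -2.17995474  1.05100865] [0.22712923 0.28519826 0.79723941]
scraper [0.403, 0.357, 0.011] 0.88
tape_measure [0.388, 0.242, 0.05] 0.9
tape_measure [0.161, 0.308, 0.058] 0.66
marker [0.448, 0.109, 0.018] 0.85
scraper_insert [0.613, -0.138, 0.012] 0.68
tape_insert [0.53, 0.001, 0.007] 0.71
screwdriver [0.69, 0.163, 0.011] 0.56
spanner [0.706, -0.04, 0.006] 0.57
```

View pics/top0.png

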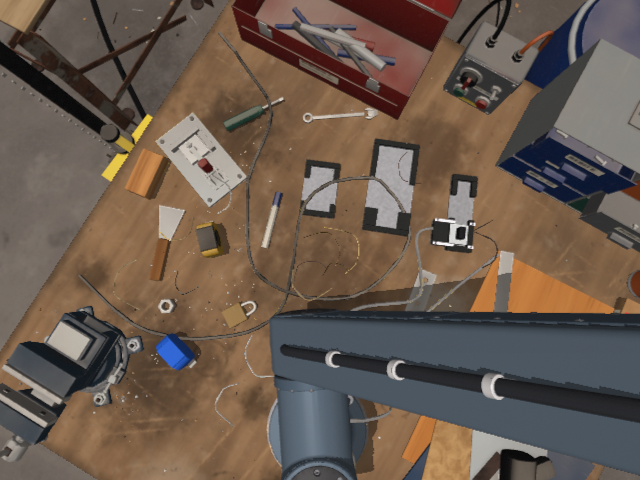

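View pics/scene0.png

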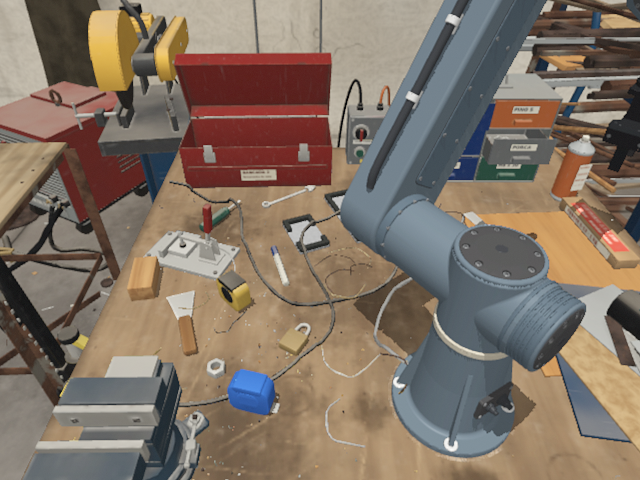

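The top view shows +x up and +y left. The scraper is near (165,240) with its blade up, the tape measure at (208,240), and the marker at (271,220). The inserts are at (320,190), (392,187) and (458,213), and the keeper is at (453,234). The scene view agrees, and the blue look-alike sits near the robot. Next I'll rectify both views for measuring.

```bash
cat > h.py <<'E'
from bench import manip
import cv2, numpy as np
def ortho(p,z,x0,x1,y0,y1,s):
    # image: row 0 = x1 (far), col 0 = y1 (left)
    W=int((y1-y0)*s);H=int((x1-x0)*s)
    c,r=np.meshgrid(np.arange(W),np.arange(H))
    P=np.stack([x1-r/s,y1-c/s,np.full(r.shape,z)],-1).reshape(-1,3).astype(float)
    uv,_=cv2.projectPoints(P,p["rvec"],p["tvec"],p["camera_matrix"],None)
    m=uv.reshape(H,W,2).astype(np.float32)
    return cv2.remap(p["image"],m[...,0],m[...,1],cv2.INTER_CUBIC)[:,:,::-1].copy()
def grid(o,x1,y1,s,step=.05):
    H,W=o.shape[:2]
    for i in range(-20,30):
        v=i*step; r=int((x1-v)*s); c=int((y1-v)*s)
        if 0<=r<H: cv2.line(o,(0,r),(W,r),(0,255,0),1); cv2.putText(o,f"{v:.2f}",(0,r-2),0,.4,(0,0,255),1)
        if 0<=c<W: cv2.line(o,(c,0),(c,H),(0,255,0),1); cv2.putText(o,f"{v:.2f}",(c+2,10),0,.4,(0,0,255),1)
    return o
E
python3 - <<'E'
from h import *
p=manip.read_camera("top")
a=grid(ortho(p,.018,.37,.67,-.40,.06,1700),.67,.06,1700); cv2.imwrite("pics/ins.png",a)
a=grid(ortho(p,.012,.30,.56,.07,.42,2200),.56,.42,2200); cv2.imwrite("pics/obj.png",a)
E
```

```text
(no output)
```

View pics/ins.png

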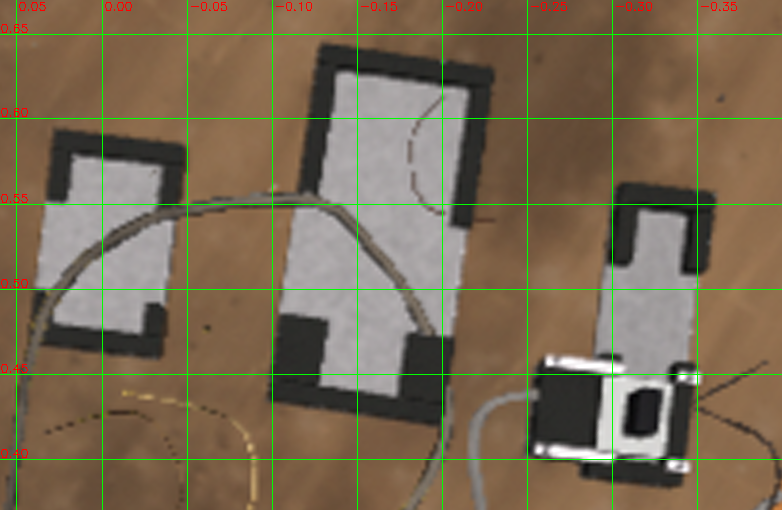

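View pics/obj.png

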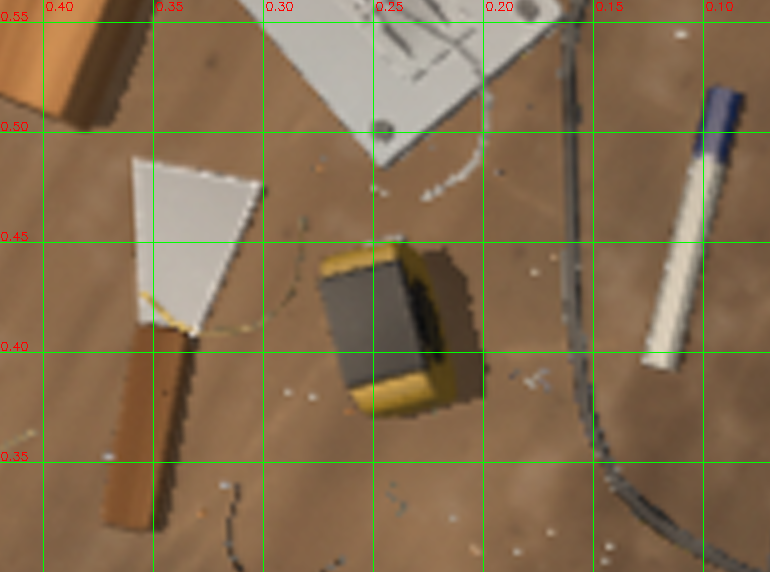

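The rectified views give these corners:

| Thing | Corners or ends (px) | Note |
|---|---|---|
| Tape insert | (55,129), (187,145), (162,357), (36,343) | – |
| Scraper insert | (320,44), (493,69), (441,424), (268,399) | wide end at far +x |
| Marker insert | (617,183), (715,193), (683,487), (581,478) | keeper at the near end, opening to world +y |
| Scraper | blade edge (134,158)-(263,184), handle end (134,526) | – |
| Marker | ends (727,91) and (660,365) | – |

I'll convert these using the true heights.

```bash
cat >> h.py <<'E'
def campos(p):
    R=cv2.Rodrigues(p["rvec"])[0]; return -R.T@np.ravel(p["tvec"])
def shift(C,xy,z0,z1):  # point seen at xy on plane z0 -> on plane z1
    q=np.array([*xy,z0]); t=(z1-C[2])/(z0-C[2]); return (C+t*(q-C))[:2]
def rows(target,th,s=None):
    "tool-frame shift cm and turn for target xyz with tool x at world angle th, tool down"
    from scipy.spatial.transform import Rotation as Ro
    s=s or manip.read_state(); R=Ro.from_rotvec(s["orientation"])
    d=R.inv().apply(np.array(target)-s["eef_pos"])*100
    G=Ro.from_matrix(np.array([[np.cos(th),np.sin(th),0],[np.sin(th),-np.cos(th),0],[0,0,-1]]))
    return np.round(d,2),np.round((R.inv()*G).as_rotvec(),3)
E
python3 - <<'E'
from h import *
p=manip.read_camera("top");C=campos(p);print(C)
def I(c,z,z0=.018,X=.67,Y=.06,s=1700): return shift(C,(X-c[1]/s,Y-c[0]/s),z0,z)
def O(c,z): return I(c,z,.012,.56,.42,2200)
for n,cs,z in [("tape_ins",[(55,129),(187,145),(162,357),(36,343)],.018),("scr_ins",[(320,44),(493,69),(441,424),(268,399)],.018),("mk_ins",[(617,183),(715,193),(683,487),(581,478)],.022)]:
    q=np.array([I(c,z) for c in cs]); d=(q[0]+q[1]-q[2]-q[3])/2; print(n,q.mean(0),np.arctan2(d[1],d[0]),np.hypot(*d))
print("grip",I((644,411),.053))
for n,a,b,za,zb in [("scr",(198,171),(134,526),.006,.016),("mk",(727,91),(660,365),.012,.012)]:
    A,B=O(a,za),O(b,zb); d=A-B; print(n,(A+B)/2,np.arctan2(d[1],d[0]),np.hypot(*d))
print("tape",O((375,325),.068))
print(rows((.4233,-.316,.15),-.115))
E
```

```text
[0.30513427 0.00885534 1.01637334]
tape_ins [ 0.52676471 -0.00470588] -0.10292142912314121 0.1259606683270532
scr_ins [ 0.53235294 -0.16382353] -0.1454445367665917 0.2110519049295562
mk_ins [ 0.47212239 -0.32044007] -0.11494104671079122 0.17368729130416732
grip [ 0.42391974 -0.30733608]
scr [0.4020886  0.34480727] -0.15733506466817757 0.16451671661875938
mk [0.45636364 0.10477273] -0.23981963753029042 0.12821485712185174
tape [0.4062991 0.2361255]
(array([ 32.83, -21.12,   3.68]), array([ 0.   , -0.   ,  0.374]))
```

send_rows(
  series=[32.8,-21.0,2,0,0,0.374,32.8,-21.0,2,0,0,0.374,32.8,-21.0,2,0,0,0.374,32.8,-21.0,2,0,0,0.374,32.8,-21.0,2,0,0,0.374,32.8,-21.0,2,0,0,0.374,32.8,-21.0,2,0,0,0.374,32.8,-21.0,2,0,0,0.374,32.8,-21.0,2,0,0,0.374,32.8,-21.0,2,0,0,0.374,32.8,-21.0,2,0,0,0.374,32.8,-21.0,2,0,0,0.374],
  grip=0.6,
)

```text
time_s: 2.3
eef_pos: [0.4226, -0.3186, 0.1669]
orientation: [3.136, -0.184, 0.0]
force: [0.6, -0.3, 0.8]
opening: 0.0523
grip_force: 0.0
```

Run:
```python
from h import *
p=manip.read_camera("wrist"); cv2.imwrite("pics/w1.png",p["image"][:,:,::-1]); print(campos(p))
for n in ["keeper_grip","marker_insert"]:
  for d in manip.spot_in(p,n)[:2]: print(n,d)
# expected points
for P in [(.422,-.3146,.053),(.424,-.307,.053),(.472,-.3204,.006)]:
  print(cv2.projectPoints(np.array([P]),p["rvec"],p["tvec"],p["camera_matrix"],None)[0].ravel())
print(manip.read_state()["eef_pos"])
```

```text
[ 0.50032714 -0.327459    0.36566707]
keeper_grip {'location': [0.4316, -0.3083, 0.0273], 'score': 0.88}
marker_insert {'location': [0.4632, -0.3173, 0.0196], 'score': 0.69}
[316.64296031 224.00305809]
[306.42934257 222.61203728]
[316.91766795 151.83511517]
[ 0.42263845 -0.31821964  0.16677346]
```

View pics/w1.png

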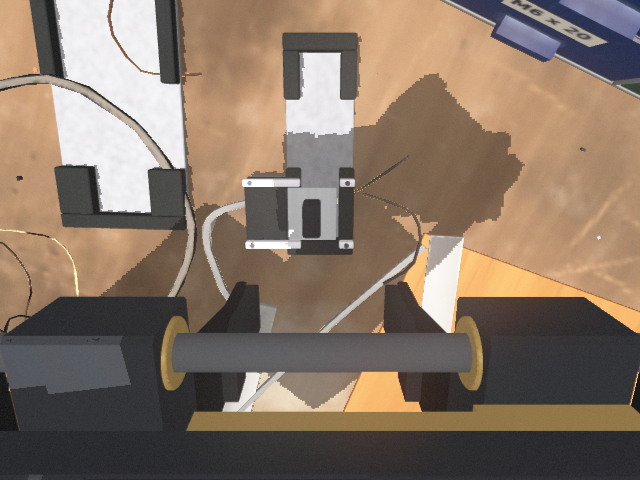

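The wrist view shows the keeper's black grip at about (312,220), with the plate at columns 288–337. The slot axis is at column 321, so the keeper looks a few mm open. I'll descend and grip it.

send_rows(
  series=[0,-0.7,8,0,0,0,0,-0.7,8,0,0,0,0,-0.7,11,0,0,0,0,-0.7,12.5,0,0,0,0,-0.7,13.5,0,0,0,0,-0.7,13.5,0,0,0,0,-0.7,13.5,0,0,0],
)

```text
time_s: 3.15
eef_pos: [0.4244, -0.311, 0.0322]
orientation: [3.136, -0.182, 0.001]
force: [-0.3, -0.6, -0.5]
opening: 0.0523
grip_force: 0.0
```

send_rows(
  series=[0,0,0,0,0,0,0,0,0,0,0,0,0,0,0,0,0,0,0,0,0,0,0,0,0,0,0,0,0,0,0,0,0,0,0,0,0,0,0,0,0,0,0,0,0,0,0,0],
  grip=0,
  force=15,
)

```text
time_s: 3.95
eef_pos: [0.4241, -0.3103, 0.0317]
orientation: [-3.136, 0.181, 0.0]
force: [0.3, -0.0, 0.7]
opening: 0.0018
grip_force: 0.0
```

Missed: the opening is 1.8 mm. I'll open and look again.

Run:
```python
from h import *
p=manip.read_camera("wrist"); a=p["image"][:,:,::-1]
b=manip.read_camera("top"); 
o=cv2.resize(b["image"][170:270,410:510,::-1],(600,600),interpolation=cv2.INTER_CUBIC)[:,:,:]
a=a[100:440,150:490]; a=cv2.resize(a,(400,400)); o=cv2.resize(o,(400,400))
cv2.imwrite("pics/w2.png",np.hstack([a,o])); print(manip.read_state()["opening"],manip.read_state()["grip_force"])
```

```text
0.0008670035879850845 0.0
```

View pics/w2.png

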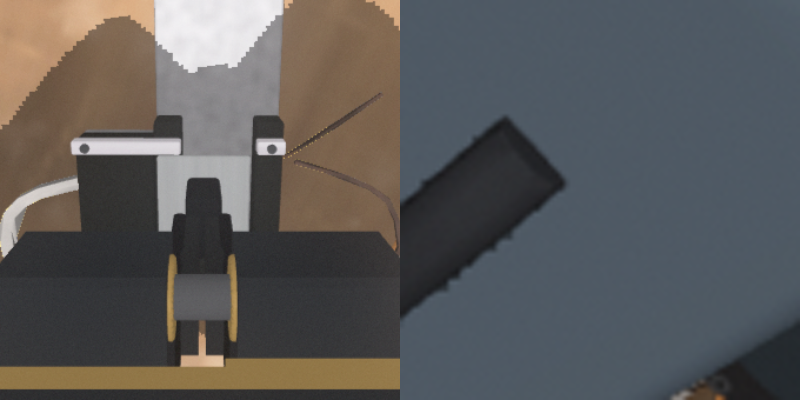

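The wrist view shows the grip just ahead of the closed fingers on the +x side, and nothing moved. I'll solve its x from the first wrist picture and this one.

Run:
```python
from h import *
p=manip.read_camera("wrist"); s=manip.read_state(); print(s["eef_pos"])
def ray(u,v,z):
    K=p["camera_matrix"];R=cv2.Rodrigues(p["rvec"])[0];C=campos(p)
    d=R.T@np.linalg.inv(K)@np.array([u,v,1.]); return C+d*(z-C[2])/d[2]
f=lambda c,r:(150+c*.85,100+r*.85)
print("grip front top(z53)",ray(*f(203,179),.053),"bottom?",ray(*f(203,179),.0265))
print("keeper far edge z26",ray(*f(205,155),.026))
print("rail far y",ray(*f(125,139),.029),"insert front", ray(*f(170,60),.006))
print("keeper L/R edges",ray(*f(158,190),.026),ray(*f(252,190),.026))
print("insert L/R", ray(*f(156,100),.006),ray(*f(281,100),.006))
```

```text
[ 0.42407974 -0.31021476  0.03168324]
grip front top(z53) [ 0.44432393 -0.31285113  0.053     ] bottom? [ 0.43573339 -0.31191986  0.0265    ]
keeper far edge z26 [ 0.44616163 -0.31398231  0.026     ]
rail far y [ 0.45767758 -0.28175462  0.029     ] insert front [ 0.48591112 -0.30301539  0.006     ]
keeper L/R edges [ 0.43282726 -0.29186608  0.026     ] [ 0.4281135  -0.33251286  0.026     ]
insert L/R [ 0.46897313 -0.29433595  0.006     ] [ 0.46243634 -0.35066266  0.006     ]
```

send_rows(
  series=[0,0,0,0,0,0,0,0,0,0,0,0,0,0,0,0,0,0,0,0,0,0,0,0,0,0,0,0,0,0,0,0,0,0,0,0],
  grip=0.6,
)

```text
time_s: 4.7
eef_pos: [0.4241, -0.3103, 0.0318]
orientation: [3.136, -0.181, 0.0]
force: [-0.4, 0.0, 0.1]
opening: 0.0404
grip_force: 0.0
```

Run:
```python
from h import *
p=manip.read_camera("wrist"); a=p["image"][100:440,130:510,::-1]; cv2.imwrite("pics/w3.png",cv2.resize(a,None,fx=1.5,fy=1.5))
s=manip.read_state(); e=s["eef_pos"]
for P in [e,e+[0,0,.019],e+[.0095,0,0],(.424,-.311,.053),(.437,-.3125,.0265),(.411,-.31,.053)]:
  q=cv2.projectPoints(np.array([P],float),p["rvec"],p["tvec"],p["camera_matrix"],None)[0].ravel(); print((q-[130,100])*1.5)
```

```text
[287.77006325 266.36846455]
[287.81382612 289.14390229]
[284.47357722 239.76990405]
[290.37027702 292.17958398]
[290.03372742 224.50647725]
[291.94624304 331.07526899]
```

View pics/w3.png

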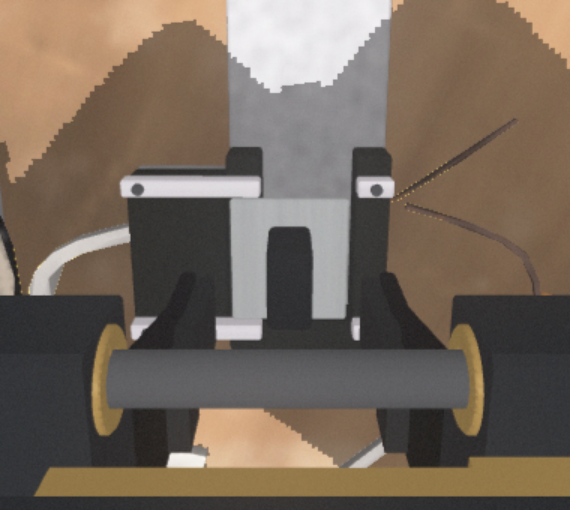

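The w3 picture shows the fingers, tips near (190,275) and (385,275), astride the grip at (290,228–328). They closed fully anyway, so they seem to have passed above it. I'll go lower in small steps and watch the force.

send_rows(
  series=[0,0,0.2,0,0,0,0,0,0.4,0,0,0,0,0,0.4,0,0,0],
)

```text
time_s: 5.05
eef_pos: [0.4239, -0.3101, 0.0274]
orientation: [-3.136, 0.181, 0.001]
force: [1.2, 0.9, 0.2]
opening: 0.0518
grip_force: 0.0
```

send_rows(
  series=[0,0,0,0,0,0,0,0,0,0,0,0,0,0,0,0,0,0,0,0,0,0,0,0,0,0,0,0,0,0,0,0,0,0,0,0],
  grip=0.2,
)

```text
time_s: 5.65
eef_pos: [0.4241, -0.3103, 0.0278]
orientation: [3.136, -0.181, 0.0]
force: [-0.1, -0.3, -0.2]
opening: 0.0191
grip_force: 0.0
```

send_rows(
  series=[0,0,0,0,0,0,0,0,0,0,0,0,0,0,0,0,0,0,0,0,0,0,0,0,0,0,0,0,0,0],
  grip=0,
)

```text
time_s: 6.15
eef_pos: [0.4241, -0.3102, 0.0277]
orientation: [-3.136, 0.181, 0.0]
force: [0.4, 0.7, -0.1]
opening: 0.0005
grip_force: 0.0
```

Run:
```python
from h import *
p=manip.read_camera("wrist"); a=p["image"][100:440,130:510,::-1]; a=cv2.resize(a,(400,358))
q=manip.read_camera("scene")["image"][:,:,::-1]; q=cv2.resize(q[100:458,240:640],(400,358)); cv2.imwrite("pics/w4.png",np.hstack([a,q]))
print(manip.read_state()["opening"])
```

```text
0.0004429068527469183
```

View pics/w4.png

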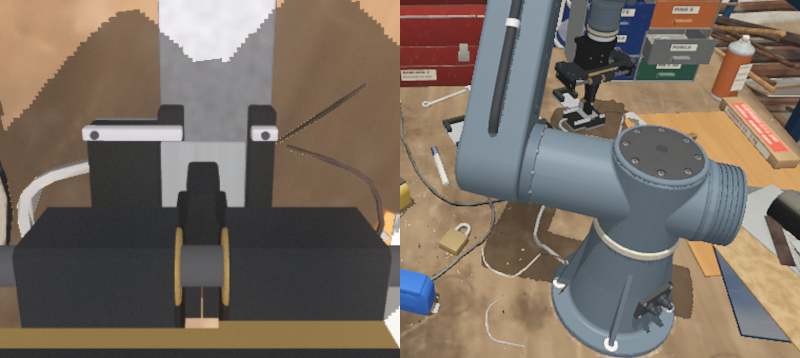

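Still above, and the scene view (right half, about (590,108)) also shows the fingertips above the insert. I'll open a little and feel downward.

send_rows(
  series=[0,0,0,0,0,0,0,0,0,0,0,0,0,0,0,0,0,0,0,0,0,0,0,0,0,0,0.2,0,0,0,0,0,0.3,0,0,0,0,0,0.3,0,0,0],
  grip=0.4,
)

```text
time_s: 6.95
eef_pos: [0.424, -0.3101, 0.0245]
orientation: [-3.136, 0.181, 0.001]
force: [0.2, 0.8, -0.4]
opening: 0.0344
grip_force: 0.0
```

send_rows(
  series=[0,0,0.1,0,0,0,0,0,0.2,0,0,0,0,0,0.2,0,0,0],
)

```text
time_s: 7.25
eef_pos: [0.424, -0.3101, 0.0226]
orientation: [-3.136, 0.181, 0.0]
force: [0.3, 0.3, -0.2]
opening: 0.0346
grip_force: 0.0
```

send_rows(
  series=[0,0,0.2,0,0,0,0,0,0.4,0,0,0,0,0,0.6,0,0,0,0,0,0.6,0,0,0],
)

```text
time_s: 7.65
eef_pos: [0.4239, -0.31, 0.0164]
orientation: [-3.136, 0.181, 0.001]
force: [-0.6, -0.8, 0.6]
opening: 0.0351
grip_force: 0.0
```

send_rows(
  series=[0,0,0,0,0,0,0,0,0,0,0,0,0,0,0,0,0,0,0,0,0,0,0,0,0,0,0,0,0,0],
  grip=0,
)

```text
time_s: 8.15
eef_pos: [0.4241, -0.3104, 0.0168]
orientation: [3.136, -0.181, 0.0]
force: [0.1, 0.1, 0.9]
opening: 0.0126
grip_force: 15.0
```

Gripped (12.6 mm opening, 15 N). The real fingertips are about 26 mm higher than the reported TCP, so I'll use that offset. Now dragging the keeper.

send_rows(
  series=[0,-0.5,0,0,0,0,0,-1,0,0,0,0,0,-1.5,0,0,0,0,0,-2,0,0,0,0,0,-2.5,0,0,0,0,0,-3,0,0,0,0,0,-3.4,0,0,0,0,0,-3.7,0,0,0,0,0,-3.7,0,0,0,0],
)

```text
time_s: 9.05
eef_pos: [0.4297, -0.2742, 0.0178]
orientation: [3.134, -0.18, 0.004]
force: [-0.2, -1.9, 5.2]
opening: 0.0023
grip_force: 3.1
```

Run:
```python
from h import *
s=manip.read_state(); print(s["eef_pos"],s["force"],s["opening"],s["grip_force"])
p=manip.read_camera("wrist"); a=p["image"][60:440,100:540,::-1]; cv2.imwrite("pics/w5.png",a)
```

```text
[ 0.42972722 -0.27415074  0.01775481] [-0.2039964  -1.88110447  5.24410404] 0.00228456481144529 3.1253605586243793
```

View pics/w5.png

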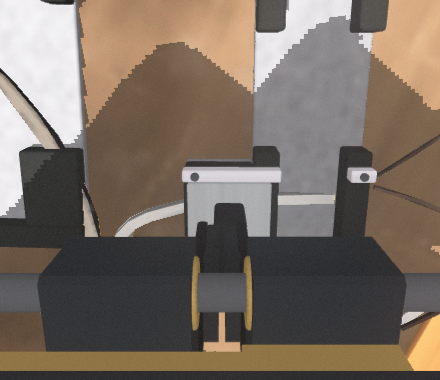

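The keeper plate (187–277) has moved almost clear of the slot (left edge about 278), but the fingertips slid off the top. I'll regrip deeper and pull to the stop.

send_rows(
  series=[0,0.4,-0.5,0,0,0,0,0.4,-0.5,0,0,0,0,0.4,-0.5,0,0,0,0,0.4,-0.5,0,0,0,0,0.4,-0.5,0,0,0,0,0.4,0.5,0,0,0,0,0.4,0.8,0,0,0,0,0.4,1.1,0,0,0,0,0.4,1.1,0,0,0],
  grip=0.45,
)

```text
time_s: 10.0
eef_pos: [0.4275, -0.2771, 0.0051]
orientation: [-3.135, 0.181, 0.002]
force: [-0.5, 0.0, -0.8]
opening: 0.039
grip_force: 0.0
```

send_rows(
  series=[0,0,0,0,0,0,0,0,0,0,0,0,0,0,0,0,0,0,0,0,0,0,0,0,0,0,0,0,0,0],
  grip=0,
  force=20,
)

```text
time_s: 10.5
eef_pos: [0.428, -0.2775, 0.0059]
orientation: [3.136, -0.181, 0.0]
force: [-1.0, -0.2, 1.1]
opening: 0.0135
grip_force: 20.0
```

send_rows(
  series=[0,-0.3,0,0,0,0,0,-0.6,0,0,0,0,0,-0.8,0,0,0,0,0,-0.8,0,0,0,0],
)

```text
time_s: 10.9
eef_pos: [0.4285, -0.2774, 0.006]
orientation: [3.125, -0.173, 0.002]
force: [-14.6, -21.9, -6.0]
opening: 0.0137
grip_force: 20.0
```

Run:
```python
from h import *
s=manip.read_state(); print(s["eef_pos"],s["force"],s["opening"],s["grip_force"])
```

```text
[ 0.42845242 -0.2773602   0.00599569] [-14.56398002 -21.92861769  -6.00647071] 0.013695850972460392 20.0147245824337
```

The force shows it is at the stop, so the keeper is fully aside. This also fixes the slot: centre near (0.473, −0.323). Release and lift.

send_rows(
  series=[0,0,0,0,0,0,0,0,0,0,0,0,0,0,0,0,0,0,0,0,-4,0,0,0,0,0,-9,0,0,0,0,0,-14,0,0,0,0,0,-14,0,0,0],
  grip=0.6,
)

```text
time_s: 11.6
eef_pos: [0.4328, -0.2724, 0.1519]
orientation: [3.127, -0.179, 0.017]
force: [1.0, -0.3, 0.6]
opening: 0.0518
grip_force: 0.0
```

Run:
```python
from h import *
print(manip.read_state()["eef_pos"],rows((.469,.1017,.12),-.24))
```

```text
[ 0.43278938 -0.27236254  0.15193443] (array([ -0.71, -37.6 ,   2.87]), array([ 0.008, -0.012,  0.126]))
```

send_rows(
  series=[-0.7,-37.5,2,0,0,0.126,-0.7,-37.5,2,0,0,0.126,-0.7,-37.5,2,0,0,0.126,-0.7,-37.5,2,0,0,0.126,-0.7,-37.5,2,0,0,0.126,-0.7,-37.5,2,0,0,0.126,-0.7,-37.5,2,0,0,0.126,-0.7,-37.5,2,0,0,0.126,-0.7,-37.5,2,0,0,0.126,-0.7,-37.5,2,0,0,0.126,-0.7,-37.5,2,0,0,0.126,-0.7,-37.5,2,0,0,0.126],
)

```text
time_s: 12.8
eef_pos: [0.4649, 0.1026, 0.1257]
orientation: [3.118, -0.381, -0.0]
force: [-0.7, 1.3, -0.0]
opening: 0.0523
grip_force: 0.0
```

Run:
```python
from h import *
s=manip.read_state();print(s["eef_pos"],s["orientation"],rows((.469,.1017,.03),-.24))
p=manip.read_camera("wrist"); C=campos(p)
x0,y1,S=.34,.24,1900
cv2.imwrite("pics/m1.png",grid(ortho(p,.012,.36,.56,.02,.22,2500),.56,.22,2500))
```

```text
[0.46493514 0.10259552 0.12569634] [ 3.11823097e+00 -3.81177306e-01 -3.57275200e-04] (array([ 0.42, -0.01,  9.57]), array([ 0.   ,  0.   , -0.003]))
```

View pics/m1.png

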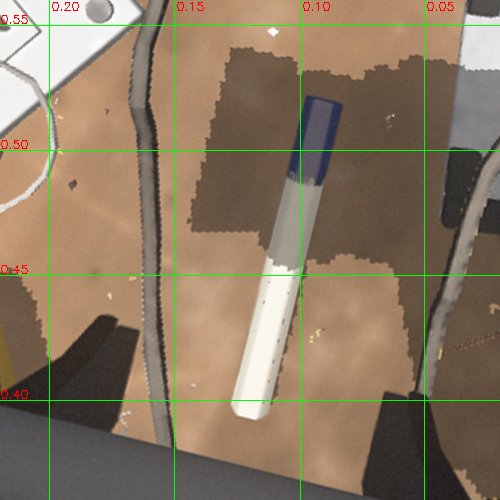

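The marker's ends are at (325,98) and (250,416), so its centre is (0.457, 0.105) with yaw −0.23, as measured before. Descend, then feel for the table.

send_rows(
  series=[0.5,0,5,0,0,0,0.5,0,10,0,0,0,0.5,0,12.5,0,0,0,0.5,0,12.5,0,0,0,0.5,0,12.5,0,0,0],
)

```text
time_s: 13.35
eef_pos: [0.4701, 0.1019, 0.0009]
orientation: [3.118, -0.38, -0.001]
force: [0.7, -0.2, 0.8]
opening: 0.0525
grip_force: 0.0
```

send_rows(
  series=[0,0,0.4,0,0,0,0,0,0.8,0,0,0,0,0,1.2,0,0,0,0,0,1.2,0,0,0],
)

```text
time_s: 13.75
eef_pos: [0.47, 0.1026, -0.011]
orientation: [-3.119, 0.378, -0.001]
force: [0.5, -0.3, 0.5]
opening: 0.0526
grip_force: 0.0
```

send_rows(
  series=[0,0,0.2,0,0,0,0,0,0.4,0,0,0,0,0,0.4,0,0,0],
)

```text
time_s: 14.05
eef_pos: [0.4697, 0.1026, -0.0154]
orientation: [3.119, -0.378, -0.001]
force: [0.7, 1.1, -0.1]
opening: 0.0522
grip_force: 0.0
```

send_rows(
  series=[0,0,0.2,0,0,0,0,0,0.4,0,0,0,0,0,0.4,0,0,0],
)

```text
time_s: 14.35
eef_pos: [0.4696, 0.1026, -0.0195]
orientation: [3.119, -0.378, -0.001]
force: [0.5, 0.0, -0.1]
opening: 0.0521
grip_force: 0.0
```

send_rows(
  series=[0,0,0.2,0,0,0,0,0,0.4,0,0,0,0,0,0.4,0,0,0],
)

```text
time_s: 14.65
eef_pos: [0.4697, 0.1026, -0.0235]
orientation: [3.119, -0.378, -0.001]
force: [0.1, -0.2, 0.3]
opening: 0.0523
grip_force: 0.0
```

send_rows(
  series=[0,0,0.1,0,0,0,0,0,0.2,0,0,0,0,0,0.2,0,0,0],
)

```text
time_s: 14.95
eef_pos: [0.4698, 0.1026, -0.0253]
orientation: [3.119, -0.378, -0.0]
force: [0.2, 1.2, -0.6]
opening: 0.0524
grip_force: 0.0
```

send_rows(
  series=[0,0,0.1,0,0,0,0,0,0.2,0,0,0,0,0,0.2,0,0,0],
)

```text
time_s: 15.25
eef_pos: [0.4698, 0.1026, -0.0273]
orientation: [3.119, -0.378, -0.0]
force: [0.4, 0.5, -0.4]
opening: 0.0521
grip_force: 0.0
```

send_rows(
  series=[0,0,0.1,0,0,0,0,0,0.2,0,0,0,0,0,0.2,0,0,0],
)

```text
time_s: 15.55
eef_pos: [0.4698, 0.1026, -0.0294]
orientation: [3.119, -0.378, -0.0]
force: [0.1, -0.2, -0.3]
opening: 0.0522
grip_force: 0.0
```

send_rows(
  series=[0,0,0.1,0,0,0,0,0,0.15,0,0,0,0,0,0.15,0,0,0],
)

```text
time_s: 15.85
eef_pos: [0.4698, 0.1026, -0.0308]
orientation: [3.119, -0.378, -0.0]
force: [0.5, 0.2, 0.8]
opening: 0.0521
grip_force: 0.0
```

send_rows(
  series=[0,0,0.1,0,0,0,0,0,0.15,0,0,0,0,0,0.15,0,0,0],
)

```text
time_s: 16.15
eef_pos: [0.4698, 0.1026, -0.0323]
orientation: [3.119, -0.378, -0.0]
force: [-0.7, 0.0, 0.3]
opening: 0.052
grip_force: 0.0
```

send_rows(
  series=[0,0,0,0,0,0,0,0,0,0,0,0,0,0,0,0,0,0,0,0,0,0,0,0,0,0,0,0,0,0,0,0,0,0,0,0],
  grip=0,
  force=12,
)

```text
time_s: 16.75
eef_pos: [0.4698, 0.1026, -0.0322]
orientation: [-3.119, 0.378, -0.0]
force: [0.1, -0.0, -0.6]
opening: 0.0146
grip_force: 12.0
```

send_rows(
  series=[0,0,-1,0,0,0,0,0,-3,0,0,0,0,0,-6,0,0,0,0,0,-10,0,0,0,0,0,-10,0,0,0,0,0,-10,0,0,0],
)

```text
time_s: 17.35
eef_pos: [0.4705, 0.1026, 0.0691]
orientation: [-3.118, 0.378, -0.005]
force: [-0.4, 0.5, -0.3]
opening: 0.0148
grip_force: 12.0
```

Run:
```python
from h import *
s=manip.read_state();print(s["eef_pos"],s["opening"],s["grip_force"])
t=-.115; c=np.array([.473,-.3227]); d=np.array([np.cos(t),np.sin(t)])
off=np.array([.4698,.1026])-[.457,.105]; along=off@[np.cos(-.235),np.sin(-.235)]; print(along)
g=c+along*d; print(g,rows((*g,.068),t-.005))
p=manip.read_camera("wrist"); cv2.imwrite("pics/m2.png",p["image"][60:460,60:580,::-1])
```

```text
[0.47048713 0.10263763 0.06910441] 0.01479532044980234 11.998983537778258
0.01300700673428761
[ 0.48592109 -0.32419251] (array([11.69, 41.08,  0.12]), array([-0.001, -0.003, -0.121]))
```

View pics/m2.png

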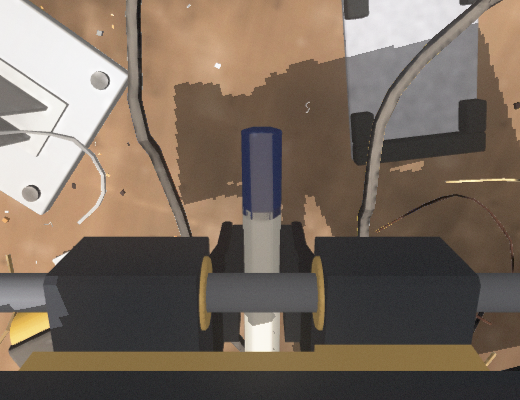

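The marker is held centred between the fingers at about (262,230). Carry it over the slot.

send_rows(
  series=[11.7,41.1,0,0,0,-0.12,11.7,41.1,0,0,0,-0.12,11.7,41.1,0,0,0,-0.12,11.7,41.1,0,0,0,-0.12,11.7,41.1,0,0,0,-0.12,11.7,41.1,0,0,0,-0.12,11.7,41.1,0,0,0,-0.12,11.7,41.1,0,0,0,-0.12,11.7,41.1,0,0,0,-0.12,11.7,41.1,0,0,0,-0.12,11.7,41.1,0,0,0,-0.12,11.7,41.1,0,0,0,-0.12],
)

```text
time_s: 18.6
eef_pos: [0.484, -0.3221, 0.0664]
orientation: [-3.133, 0.189, 0.005]
force: [-0.0, 1.1, -0.2]
opening: 0.0145
grip_force: 12.0
```

Run:
```python
from h import *
s=manip.read_state();print(s["eef_pos"],s["opening"],s["grip_force"],rows((.486,-.3242,-.02),-.12))
p=manip.read_camera("wrist"); cv2.imwrite("pics/m3.png",p["image"][60:460,60:580,::-1])
```

```text
[ 0.48403143 -0.32205886  0.06642122] 0.014516139178234657 11.998999826610088 (array([0.25, 0.21, 8.64]), array([-0.003,  0.003, -0.   ]))
```

View pics/m3.png

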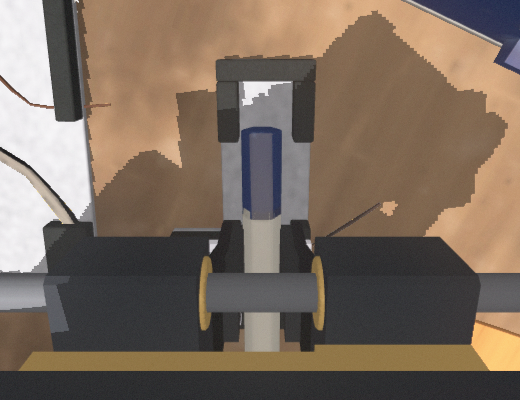

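The slot axis is near column 266 and the marker at 262. The 2 mm correction I worked out agrees, so lower it.

send_rows(
  series=[0.2,0.2,0,0,0,0,0.2,0.2,3,0,0,0,0.2,0.2,6,0,0,0,0.2,0.2,8,0,0,0,0.2,0.2,8.8,0,0,0,0.2,0.2,8.8,0,0,0],
)

```text
time_s: 19.25
eef_pos: [0.4867, -0.3255, -0.0212]
orientation: [-3.134, 0.189, 0.003]
force: [0.2, 0.2, -0.5]
opening: 0.0149
grip_force: 12.0
```

send_rows(
  series=[0,0,0.1,0,0,0,0,0,0.2,0,0,0,0,0,0.2,0,0,0],
)

```text
time_s: 19.55
eef_pos: [0.4876, -0.3272, -0.0213]
orientation: [3.135, -0.19, 0.002]
force: [-0.8, 0.3, 0.3]
opening: 0.0147
grip_force: 12.0
```

send_rows(
  series=[0,-0.2,0.1,0,0,0,0,-0.2,0.3,0,0,0,0,-0.2,0.4,0,0,0,0,-0.2,0.4,0,0,0],
)

```text
time_s: 19.95
eef_pos: [0.4872, -0.3246, -0.0262]
orientation: [-3.136, 0.19, 0.0]
force: [-0.4, 0.1, 0.3]
opening: 0.0143
grip_force: 12.0
```

send_rows(
  series=[0,0,0,0,0,0,0,0,0,0,0,0,0,0,0,0,0,0,0,0,0,0,0,0,0,0,-3,0,0,0,0,0,-8,0,0,0,0,0,-12,0,0,0,0,0,-15,0,0,0,0,0,-15,0,0,0],
  grip=0.45,
)

```text
time_s: 20.85
eef_pos: [0.49, -0.3272, 0.1287]
orientation: [3.129, -0.19, 0.013]
force: [-0.1, -0.4, -0.4]
opening: 0.0393
grip_force: 0.0
```

Run:
```python
from h import *
s=manip.read_state();print(s["eef_pos"],s["opening"],rows((.428,-.2775,.06),-.115))
p=manip.read_camera("wrist"); cv2.imwrite("pics/m4.png",p["image"][60:460,60:580,::-1])
```

```text
[ 0.49001375 -0.32724174  0.12869465] 0.03926050398160261 (array([-6.81, -4.23,  6.79]), array([ 0.006, -0.008, -0.006]))
```

View pics/m4.png

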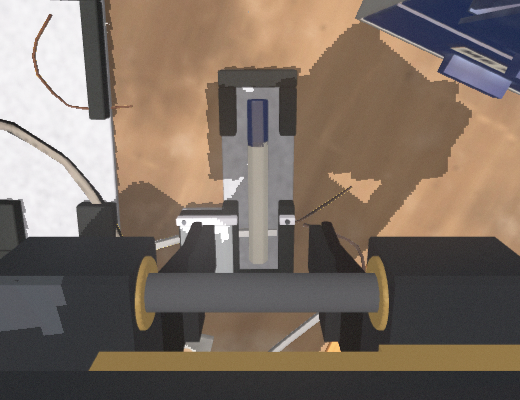

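The marker lies in its slot, cap at (258,120) and tail at (257,262). Next, regrip the keeper.

send_rows(
  series=[-6.6,-4.4,0,0,0,0,-6.6,-4.4,3,0,0,0,-6.6,-4.4,6,0,0,0,-6.6,-4.4,6,0,0,0,-6.6,-4.4,6,0,0,0],
  grip=0.5,
)

```text
time_s: 21.4
eef_pos: [0.4268, -0.2729, 0.0629]
orientation: [-3.134, 0.191, 0.003]
force: [1.1, -0.1, -0.6]
opening: 0.0439
grip_force: 0.0
```

Run:
```python
from h import *
print(manip.read_state()["eef_pos"],rows((.428,-.2775,.003),-.115))
```

```text
[ 0.42684967 -0.27291887  0.06285209] (array([0.18, 0.45, 5.98]), array([-0.001,  0.002, -0.006]))
```

send_rows(
  series=[0.2,0.3,0,0,0,0,0.2,0.3,3,0,0,0,0.2,0.3,5,0,0,0,0.2,0.3,6,0,0,0,0.2,0.3,6,0,0,0,0.2,0.3,6,0,0,0],
)

```text
time_s: 22.0
eef_pos: [0.4295, -0.2771, 0.0045]
orientation: [3.135, -0.19, 0.002]
force: [-0.1, 0.3, 0.7]
opening: 0.0433
grip_force: 0.0
```

send_rows(
  series=[0,0,0,0,0,0,0,0,0,0,0,0,0,0,0,0,0,0,0,0,0,0,0,0,0,0,0,0,0,0,0,0,0,0,0,0],
  grip=0,
  force=20,
)

```text
time_s: 22.6
eef_pos: [0.4288, -0.2775, 0.0041]
orientation: [3.134, -0.189, 0.001]
force: [-3.8, -3.5, 2.1]
opening: 0.0138
grip_force: 20.0
```

send_rows(
  series=[0,0.5,0,0,0,0,0,1,0,0,0,0,0,1.5,0,0,0,0,0,2,0,0,0,0,0,2.5,0,0,0,0,0,3,0,0,0,0,0,3.5,0,0,0,0,0,3.9,0,0,0,0,0,4.2,0,0,0,0,0,4.2,0,0,0,0],
)

```text
time_s: 23.6
eef_pos: [0.424, -0.3172, 0.0041]
orientation: [-3.134, 0.193, -0.001]
force: [1.8, 3.5, 6.6]
opening: 0.0138
grip_force: 20.0
```

The keeper moved exactly 40 mm, so it is shut. Release, lift, and go for the scraper.

send_rows(
  series=[0,-0.2,0,0,0,0,0,-0.2,0,0,0,0,0,-0.2,0,0,0,0,0,-0.2,0,0,0,0,0,-0.2,-4,0,0,0,0,-0.2,-9,0,0,0,0,-0.2,-14,0,0,0,0,-0.2,-18,0,0,0,0,-0.2,-18,0,0,0,0,-0.2,-18,0,0,0],
  grip=0.6,
)

```text
time_s: 24.6
eef_pos: [0.424, -0.3163, 0.1846]
orientation: [3.134, -0.19, 0.002]
force: [0.0, 0.8, -0.7]
opening: 0.052
grip_force: 0.0
```

Run:
```python
from h import *
s=manip.read_state();print(s["eef_pos"],s["force"],rows((.3823,.3479,.19),-.157))
```

```text
[ 0.42400662 -0.3162855   0.18462339] [ 0.00881199  0.83504128 -0.72752659] (array([-12.17, -65.43,  -0.66]), array([ 0.002, -0.002,  0.036]))
```

send_rows(
  series=[-12.2,-65.4,0,0,0,0.036,-12.2,-65.4,0,0,0,0.036,-12.2,-65.4,0,0,0,0.036,-12.2,-65.4,0,0,0,0.036,-12.2,-65.4,0,0,0,0.036,-12.2,-65.4,0,0,0,0.036,-12.2,-65.4,0,0,0,0.036,-12.2,-65.4,0,0,0,0.036,-12.2,-65.4,0,0,0,0.036,-12.2,-65.4,0,0,0,0.036,-12.2,-65.4,0,0,0,0.036,-12.2,-65.4,0,0,0,0.036],
)

```text
time_s: 25.8
eef_pos: [0.3839, 0.2842, 0.1817]
orientation: [3.13, -0.246, -0.006]
force: [1.3, 0.3, -0.2]
opening: 0.0519
grip_force: 0.0
```

Run:
```python
from h import *
s=manip.read_state();print(s["eef_pos"],s["joints"],rows((.3823,.3479,.06),-.157))
```

```text
[0.38386651 0.2842083  0.18166437] [ 4.02965997e-01  3.39767144e-01  1.79444712e+00 -3.07241701e-04
  1.01209107e+00  2.13079925e+00] (array([-1.1 , -6.3 , 12.15]), array([0.003, 0.004, 0.   ]))
```

send_rows(
  series=[-1.1,-6.3,0,0,0,0,-1.1,-6.3,2,0,0,0,-1.1,-6.3,6,0,0,0,-1.1,-6.3,6,0,0,0,-1.1,-6.3,6,0,0,0],
  grip=0.75,
)

```text
time_s: 26.3
eef_pos: [0.3832, 0.3456, 0.122]
orientation: [3.129, -0.247, -0.008]
force: [-0.3, 0.7, 0.6]
opening: 0.0647
grip_force: 0.0
```

Run:
```python
from h import *
s=manip.read_state();print(s["eef_pos"],rows((.3823,.3479,.0),-.157))
p=manip.read_camera("wrist"); 
for d in manip.spot_in(p,"scraper"): print(d)
o=ortho(p,.006,.38,.52,.26,.42,2000)  # BGR
hsv=cv2.cvtColor(o,cv2.COLOR_BGR2HSV); m=((hsv[...,1]<40)&(hsv[...,2]>110)).astype(np.uint8)
n,l,st,ce=cv2.connectedComponentsWithStats(m)
k=1+np.argmax(st[1:,4]); c=cv2.findContours((l==k).astype(np.uint8),0,2)[0][0]
q=cv2.approxPolyDP(c,8,True).reshape(-1,2); print(st[k],[(round(.52-r/2000,4),round(.42-cc/2000,4)) for cc,r in q])
```

```text
[0.38323078 0.34564114 0.12203099] (array([-0.07, -0.25, 12.2 ]), array([ 0.004,  0.005, -0.   ]))
{'location': [0.4312, 0.3447, 0.0072], 'score': 0.75}
[  118    61   117   161 12484] [(np.float64(0.4895), np.float64(0.361)), (np.float64(0.412), np.float64(0.3585)), (np.float64(0.413), np.float64(0.3425)), (np.float64(0.424), np.float64(0.3495)), (np.float64(0.4095), np.float64(0.3325)), (np.float64(0.4785), np.float64(0.303))]
```

send_rows(
  series=[-0.2,-0.4,4,0,0,0.023,-0.2,-0.4,8,0,0,0.023,-0.2,-0.4,11,0,0,0.023,-0.2,-0.4,12.5,0,0,0.023,-0.2,-0.4,14,0,0,0.023,-0.2,-0.4,15,0,0,0.023,-0.2,-0.4,15.2,0,0,0.023,-0.2,-0.4,15.2,0,0,0.023],
)

```text
time_s: 27.2
eef_pos: [0.3844, 0.3512, -0.0276]
orientation: [-3.128, 0.283, -0.002]
force: [0.4, -0.2, 0.2]
opening: 0.065
grip_force: 0.0
```

send_rows(
  series=[0,0,0,0,0,0,0,0,0,0,0,0,0,0,0,0,0,0,0,0,0,0,0,0,0,0,0,0,0,0,0,0,0,0,0,0],
  grip=0,
  force=25,
)

```text
time_s: 27.8
eef_pos: [0.3835, 0.351, -0.0282]
orientation: [3.129, -0.282, -0.0]
force: [-0.4, -0.2, 1.1]
opening: 0.0257
grip_force: 25.1
```

send_rows(
  series=[0,0,-1,0,0,0,0,0,-4,0,0,0,0,0,-9,0,0,0,0,0,-14,0,0,0,0,0,-19,0,0,0,0,0,-24,0,0,0,0,0,-24,0,0,0,0,0,-24,0,0,0],
)

```text
time_s: 28.6
eef_pos: [0.3837, 0.3512, 0.2133]
orientation: [-3.127, 0.282, -0.004]
force: [-0.4, -0.9, -1.5]
opening: 0.0257
grip_force: 25.0
```

Run:
```python
from h import *
s=manip.read_state();print(s["eef_pos"],s["opening"],s["grip_force"],rows((.5144,-.1612,.2),-.145+.002))
p=manip.read_camera("wrist"); print(manip.spot_in(p,"scraper")[:1])
```

```text
[0.38368459 0.35117904 0.21333798] 0.025671988598810522 24.997188448905945 (array([22.03, 48.07,  1.29]), array([-0.002, -0.002, -0.037]))
[{'location': [0.445, 0.3431, 0.2451], 'score': 0.92}]
```

send_rows(
  series=[22,48,0,0,0,-0.037,22,48,0,0,0,-0.037,22,48,0,0,0,-0.037,22,48,0,0,0,-0.037,22,48,0,0,0,-0.037,22,48,0,0,0,-0.037,22,48,0,0,0,-0.037,22,48,0,0,0,-0.037,22,48,0,0,0,-0.037,22,48,0,0,0,-0.037,22,48,0,0,0,-0.037,22,48,0,0,0,-0.037],
)

```text
time_s: 29.9
eef_pos: [0.514, -0.1645, 0.2091]
orientation: [-3.133, 0.233, 0.005]
force: [-0.3, 0.5, -2.0]
opening: 0.0259
grip_force: 25.0
```

Run:
```python
from h import *
s=manip.read_state();print(s["eef_pos"],s["opening"],s["grip_force"],rows((.5144,-.1612,.06),-.145+.002))
```

```text
[ 0.51400866 -0.16446925  0.20910563] 0.025873161030987246 24.996942579746246 (array([ 0.03, -0.33, 14.91]), array([-0.   ,  0.003, -0.005]))
```

send_rows(
  series=[0,-0.2,5,0,0,0,0,-0.2,10,0,0,0,0,-0.2,14,0,0,0,0,-0.2,14,0,0,0,0,-0.2,14,0,0,0],
)

```text
time_s: 30.4
eef_pos: [0.513, -0.1573, 0.0707]
orientation: [-3.132, 0.224, 0.006]
force: [1.4, 0.3, -1.3]
opening: 0.0257
grip_force: 25.0
```

Run:
```python
from h import *
s=manip.read_state();print(s["eef_pos"],s["force"],rows((.5144,-.1612,-.0215),-.143))
p=manip.read_camera("wrist"); cv2.imwrite("pics/s1.png",p["image"][40:460,40:600,::-1])
C=campos(p)
def ray(u,v,z):
    d=cv2.Rodrigues(p["rvec"])[0].T@np.linalg.inv(p["camera_matrix"])@np.array([u,v,1.]); return C+d*(z-C[2])/d[2]
f=p["camera_matrix"]; 
# expected pixel positions of insert far wall corners (z 18) and blade corners
t=-.145;d=np.array([np.cos(t),np.sin(t)]);n=np.array([-d[1],d[0]])
for a,b,z in [(.106,.052,.018),(.106,-.052,.018),(.094,.04,.018),(.094,-.04,.018)]:
  q=np.array([.5324,-.1638])+a*d+b*n; print(cv2.projectPoints(np.array([[*q,z]]),p["rvec"],p["tvec"],f,None)[0].ravel()-40)
```

```text
[ 0.51304958 -0.15726303  0.0706996 ] [ 1.35706311  0.33200749 -1.26858874] (array([0.23, 0.39, 9.22]), array([-0.002,  0.004,  0.   ]))
[192.96301596 -17.37496056]
[386.02280132 -17.02849464]
[216.1529514    6.87995541]
[362.47929057   7.15481285]
```

View pics/s1.png

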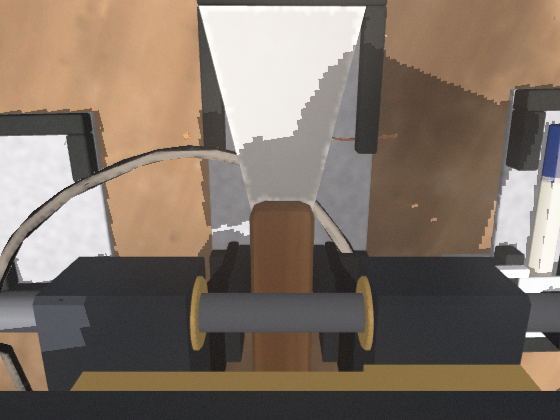

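The blade is centred near column 283 and the insert near 290, with its outer edge at 386 as predicted. The 4 mm correction I worked out matches, so lower it.

send_rows(
  series=[0.2,0.35,2,0,0,0,0.2,0.35,4,0,0,0,0.2,0.35,6,0,0,0,0.2,0.35,7.2,0,0,0,0.2,0.35,7.2,0,0,0,0.2,0.35,7.2,0,0,0],
)

```text
time_s: 31.05
eef_pos: [0.5168, -0.1628, 0.0011]
orientation: [3.133, -0.224, 0.003]
force: [0.3, -0.6, -0.4]
opening: 0.0258
grip_force: 25.0
```

Run:
```python
from h import *
s=manip.read_state();print(s["force"],rows((.5144,-.1612,-.0215),-.143))
```

```text
[ 0.27195239 -0.57122161 -0.3985882 ] (array([-0.27, -0.13,  2.26]), array([ 0.001, -0.002,  0.   ]))
```

send_rows(
  series=[-0.2,-0.1,0.7,0,0,0,-0.2,-0.1,1.4,0,0,0,-0.2,-0.1,2,0,0,0,-0.2,-0.1,2.2,0,0,0,-0.2,-0.1,2.2,0,0,0,-0.2,-0.1,2.2,0,0,0],
)

```text
time_s: 31.65
eef_pos: [0.5136, -0.1609, -0.0222]
orientation: [-3.133, 0.225, 0.001]
force: [-1.2, 0.5, 2.6]
opening: 0.0257
grip_force: 25.0
```

send_rows(
  series=[0,0,0,0,0,0,0,0,0,0,0,0,0,0,0,0,0,0,0,0,0,0,0,0,0,0,-3,0,0,0,0,0,-8,0,0,0,0,0,-13,0,0,0,0,0,-18,0,0,0,0,0,-20,0,0,0,0,0,-20,0,0,0,0,0,-20,0,0,0],
  grip=0.6,
)

```text
time_s: 32.75
eef_pos: [0.5136, -0.1609, 0.1777]
orientation: [3.134, -0.225, 0.0]
force: [-0.4, -0.2, -0.9]
opening: 0.0521
grip_force: 0.0
```

Run:
```python
from h import *
s=manip.read_state();print(s["eef_pos"],rows((.405,.236,.18),.23))
p=manip.read_camera("wrist"); print(manip.spot_in(p,"scraper")[:1])
```

```text
[ 0.51355372 -0.16089188  0.17769374] (array([-16.41, -37.73,  -0.23]), array([ 0.   ,  0.   , -0.373]))
[{'location': [0.5596, -0.1655, 0.0074], 'score': 0.97}]
```

send_rows(
  series=[-16.4,-37.7,0,0,0,-0.373,-16.4,-37.7,0,0,0,-0.373,-16.4,-37.7,0,0,0,-0.373,-16.4,-37.7,0,0,0,-0.373,-16.4,-37.7,0,0,0,-0.373,-16.4,-37.7,0,0,0,-0.373,-16.4,-37.7,0,0,0,-0.373,-16.4,-37.7,0,0,0,-0.373,-16.4,-37.7,0,0,0,-0.373,-16.4,-37.7,0,0,0,-0.373,-16.4,-37.7,0,0,0,-0.373],
  grip=0.9,
)

```text
time_s: 33.95
eef_pos: [0.4051, 0.2345, 0.1767]
orientation: [3.12, 0.36, -0.003]
force: [0.1, 0.6, 0.4]
opening: 0.0781
grip_force: 0.0
```

Run:
```python
from h import *
s=manip.read_state();print(s["eef_pos"],rows((.405,.236,.12),.23))
p=manip.read_camera("wrist"); print([ (d["location"],d["score"]) for d in manip.spot_in(p,"tape_measure")])
q=manip.read_camera("top")
for nm,pp in [("w",p),("t",q)]:
  o=ortho(pp,.068,.33,.48,.17,.31,3000); h=cv2.cvtColor(o,cv2.COLOR_BGR2HSV)
  m=((h[...,0]>18)&(h[...,0]<34)&(h[...,1]>150)&(h[...,2]>90)).astype(np.uint8)
  n,l,st,ce=cv2.connectedComponentsWithStats(m)
  for k in range(1,n):
    if st[k,4]>800:
      r=cv2.minAreaRect(np.argwhere(l==k).astype(np.float32)); c,w,a=r
      print(nm,"ctr",round(.48-c[0]/3000,4),round(.31-c[1]/3000,4),"size mm",np.round(np.array(w)/3,1),"ang",round(a,1),"area",st[k,4])
```

```text
[0.40509875 0.23454786 0.17674146] (array([ 0.04, -0.15,  5.67]), array([0.001, 0.002, 0.   ]))
[([0.187, 0.3, 0.0326], 0.71)]
w ctr 0.4425 0.246 size mm [ 6.3 31.5] ang 14.0 area 913
t ctr 0.3769 0.2267 size mm [12.  34.3] ang 12.7 area 3053
```

send_rows(
  series=[0.2,-0.15,5,0,0,0,0.2,-0.15,9,0,0,0,0.2,-0.15,12,0,0,0,0.2,-0.15,15,0,0,0,0.2,-0.15,17,0,0,0,0.2,-0.15,18.6,0,0,0,0.2,-0.15,18.6,0,0,0],
)

```text
time_s: 34.8
eef_pos: [0.4064, 0.2356, -0.01]
orientation: [3.121, 0.356, -0.007]
force: [-0.4, -0.2, 0.2]
opening: 0.0781
grip_force: 0.0
```

send_rows(
  series=[0,0,0,0,0,0,0,0,0,0,0,0,0,0,0,0,0,0,0,0,0,0,0,0,0,0,0,0,0,0,0,0,0,0,0,0],
  grip=0.2,
  force=40,
)

```text
time_s: 35.4
eef_pos: [0.4072, 0.2375, -0.0079]
orientation: [-3.121, -0.36, -0.001]
force: [-0.5, -0.1, -0.2]
opening: 0.0381
grip_force: 0.0
```

send_rows(
  series=[0,0,0,0,0,0,0,0,0,0,0,0,0,0,0,0,0,0],
)

```text
time_s: 35.7
eef_pos: [0.4072, 0.2374, -0.008]
orientation: [-3.121, -0.36, -0.001]
force: [-0.3, -1.0, 3.6]
opening: 0.0339
grip_force: 39.7
```

send_rows(
  series=[0,0,-1,0,0,0,0,0,-4,0,0,0,0,0,-9,0,0,0,0,0,-14,0,0,0,0,0,-19,0,0,0,0,0,-20,0,0,0,0,0,-20,0,0,0],
)

```text
time_s: 36.4
eef_pos: [0.4078, 0.2377, 0.1936]
orientation: [-3.12, -0.36, -0.007]
force: [0.1, 0.0, -2.4]
opening: 0.0339
grip_force: 39.6
```

Run:
```python
from h import *
s=manip.read_state();print(s["eef_pos"],s["force"],s["opening"],s["grip_force"])
# case centre over insert origin, shifted 4 mm toward -x (origin is ahead of grip)
print(rows((.5268-.0045,-.0047+.0005-.001,.19),-.107))
p=manip.read_camera("wrist"); print([(d["location"],d["score"]) for d in manip.spot_in(p,"tape_insert")])
```

```text
[0.40778635 0.23768093 0.19361316] [ 0.13801214  0.03981584 -2.37769542] 0.03388757377154219 39.64284086599946
(array([ 5.61, 26.26,  0.38]), array([-0.001, -0.004,  0.337]))
[([0.5186, 0.007, 0.0038], 0.74)]
```

send_rows(
  series=[5.6,26.2,0,0,0,0.337,5.6,26.2,0,0,0,0.337,5.6,26.2,0,0,0,0.337,5.6,26.2,0,0,0,0.337,5.6,26.2,0,0,0,0.337,5.6,26.2,0,0,0,0.337,5.6,26.2,0,0,0,0.337,5.6,26.2,0,0,0,0.337,5.6,26.2,0,0,0,0.337],
)

```text
time_s: 37.4
eef_pos: [0.5192, -0.0033, 0.1904]
orientation: [-3.136, 0.166, 0.007]
force: [-0.1, -0.3, -1.5]
opening: 0.0335
grip_force: 39.6
```

Run:
```python
from h import *
s=manip.read_state();print(s["eef_pos"],s["force"],s["opening"],s["grip_force"])
print(rows((.5225,-.005,.05),-.107))
```

```text
[ 0.51922974 -0.00329022  0.19038128] [-0.13121953 -0.32326949 -1.47303827] 0.033542728096181446 39.64309751987457
(array([ 0.4 ,  0.15, 14.04]), array([-0.001,  0.004,  0.001]))
```

send_rows(
  series=[0.2,0.1,5,0,0,0,0.2,0.1,9,0,0,0,0.2,0.1,13,0,0,0,0.2,0.1,16,0,0,0,0.2,0.1,16,0,0,0,0.2,0.1,16,0,0,0,0.2,0.1,16,0,0,0],
)

```text
time_s: 38.1
eef_pos: [0.5245, -0.0058, 0.0335]
orientation: [3.137, -0.166, 0.005]
force: [0.4, -0.3, -2.0]
opening: 0.0336
grip_force: 39.6
```

Run:
```python
from h import *
s=manip.read_state();print(s["eef_pos"],s["force"],s["opening"])
print(rows((.5225,-.005,-.0015),-.107))
```

```text
[ 0.52452326 -0.00581195  0.03347913] [ 0.37798268 -0.27745403 -1.98014576] 0.03364443947544059
(array([-0.22, -0.06,  3.5 ]), array([ 0.   , -0.004,  0.001]))
```

send_rows(
  series=[-0.1,0,1,0,0,0,-0.1,0,2,0,0,0,-0.1,0,2.8,0,0,0,-0.1,0,3.2,0,0,0,-0.1,0,3.4,0,0,0,-0.1,0,3.4,0,0,0,-0.1,0,3.4,0,0,0],
)

```text
time_s: 38.8
eef_pos: [0.5216, -0.0061, -0.002]
orientation: [-3.137, 0.168, 0.001]
force: [-1.5, -0.4, 2.8]
opening: 0.034
grip_force: 39.6
```

Floor contact (+2.8 N, against −2 N hanging). Release, lift and move aside so the top camera can see.

send_rows(
  series=[0,0,0,0,0,0,0,0,0,0,0,0,0,0,0,0,0,0,0,0,0,0,0,0,0,0,0,0,0,0,0,0,-3,0,0,0,0,0,-7,0,0,0,0,0,-12,0,0,0,0,0,-17,0,0,0,0,0,-20,0,0,0,0,0,-20,0,0,0],
  grip=0.8,
)

```text
time_s: 39.9
eef_pos: [0.5257, -0.0068, 0.2028]
orientation: [3.135, -0.168, 0.018]
force: [1.0, 0.4, 0.5]
opening: 0.0696
grip_force: 0.0
```

send_rows(
  series=[-10,-33,0,0,0,0,-10,-33,0,0,0,0,-10,-33,0,0,0,0,-10,-33,0,0,0,0,-10,-33,0,0,0,0,-10,-33,0,0,0,0,-10,-33,0,0,0,0,-10,-33,0,0,0,0,-10,-33,0,0,0,0,-10,-33,0,0,0,0],
)

```text
time_s: 40.9
eef_pos: [0.4575, 0.3315, 0.1967]
orientation: [3.135, -0.169, -0.003]
force: [0.3, 0.6, 0.8]
opening: 0.0696
grip_force: 0.0
```

Run:
```python
from h import *
s=manip.read_state();print(s["time_s"],s["eef_pos"])
for c in ["top","scene"]:
  p=manip.read_camera(c)
  for n in ["scraper","tape_measure","marker","keeper_grip","marker_insert"]:
    for d in manip.spot_in(p,n)[:2]: print(c,n,[round(float(v),4) for v in d["location"]],round(d["score"],2))
  if c=="top":
    def seg(nm,z,box,f):
      x0,x1,y0,y1=box;o=ortho(p,z,x0,x1,y0,y1,2000);h=cv2.cvtColor(o,cv2.COLOR_BGR2HSV).astype(int)
      m=f(h[...,0],h[...,1],h[...,2]).astype(np.uint8)
      n,l,st,ce=cv2.connectedComponentsWithStats(m)
      for k in range(1,n):
        if st[k,4]>150:
          cc,w,a=cv2.minAreaRect(np.argwhere(l==k).astype(np.float32)); print(nm,round(x1-cc[0]/2000,4),round(y1-cc[1]/2000,4),np.round(np.array(w)/2,1),round(a,1))
    seg("handle",.022,(.40,.55,-.21,-.11),lambda H,S,V:(S>110)&(H<20))
    seg("blade",.011,(.53,.65,-.25,-.11),lambda H,S,V:(S<40)&(V>205))
    seg("yellow",.074,(.45,.60,-.06,.06),lambda H,S,V:(S>150)&(H>18)&(H<34))
    seg("steel",.026,(.39,.46,-.36,-.25),lambda H,S,V:(S<40)&(V>190))
    seg("markerwhite",.018,(.45,.56,-.345,-.30),lambda H,S,V:(S<60)&(V>195))
    seg("cap",.018,(.45,.56,-.345,-.30),lambda H,S,V:(S>70)&(H>100)&(H<135))
```

```text
40.9 [0.45747576 0.33153049 0.196711  ]
top scraper [0.5498, -0.1587, 0.008] 0.94
top tape_measure [0.1681, 0.2955, 0.0655] 0.95
top tape_measure [0.5126, -0.0052, 0.0727] 0.88
top marker [0.4923, -0.3218, 0.0203] 0.83
top marker [0.4194, -0.3048, 0.0269] 0.36
top keeper_grip [0.4209, -0.3107, 0.0251] 0.91
top marker_insert [0.4488, -0.3102, 0.0196] 0.71
handle 0.4951 -0.1572 [25.3 92.6] 82.3
handle 0.4278 -0.2055 [ 7.  54.5] 90.0
handle 0.4153 -0.1532 [86.5 29.5] 90.0
blade 0.5602 -0.1536 [35.   8.3] 5.7
yellow 0.5502 -0.008 [30.1  4.9] 82.3
yellow 0.488 -0.0017 [32.9 17.7] 84.8
steel 0.4309 -0.3174 [39.  58.6] 83.5
steel 0.4542 -0.2853 [39.6  6.2] 83.4
steel 0.4021 -0.2794 [38.2  6. ] 82.7
markerwhite 0.4777 -0.323 [ 7.4 55.5] 83.1
cap 0.5235 -0.3221 [ 5.7 29.5] 83.0
scene tape_measure [0.1585, 0.3047, 0.0613] 0.81
scene marker_insert [0.3866, -0.3339, 0.0206] 0.59
```

The scraper's origin measures within 2 mm of its insert, the tape and marker are centred, and the keeper is shut. Handing in.

```bash
python3 -c "
from bench import manip
print(manip.close_job())"
```

```text
the job is handed in; nothing more can be done
None
```

I packed the scraper, tape measure and marker into their inserts and slid the keeper fully shut over the marker. The job was handed in at about 41 s of the 112 s; no verdict came back, but my last top-camera measurements put all three tools within tolerance.

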